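# Let the pot-size tea ball out of its dispenser

## Task

Two tea-ball dispensers stand on the shelf: go to the one holding the larger steel ball and press its wooden paddle all the way down with your fingertips, so that the other end of the rocker lifts the gate and the ball rolls to the lower end of its trough. Then let the paddle come back up so that the gate is shut again, and move clear. Grasp nothing, do not touch the balls, leave the other dispenser's gate shut, and leave everything else on the shelf where it stands.

Things in the scene. Friction and masses are not known exactly. Their poses are not given: they have to be found in the camera images.
- disp_large: fixed dispenser with the larger ball (the two are alike, side by side in either order): wooden base, clear open trough 48 mm wide sloping down 12 degrees along +x, steel rocker on an axle across it. Origin on the shelf below the axle; +x points from the axle (125 mm high) to the gate (x = 97 mm) and the trough's lower end, where a freed ball rests at x = 180 mm; base x = -35 to 215 mm
- paddle_large (a point): centre of the top face of the wooden paddle, 42 mm along x, 42 mm wide, of the larger ball's dispenser; at rest 94 mm from the axle towards -x, 141 mm above the shelf, outer edge tipped up 13 degrees. At the stop its centre is 43 mm lower and 2 mm nearer the axle, outer edge tipped down 13 degrees. Free space below and around it
- rocker_large (a joint): rocker angle, rad: 0 = gate shut (rest), 0.45 = stop, paddle fully down, gate fully up. A spring brings it back; at the paddle's centre it takes about 2 N to start and 5 N at the stop. The ball gets under the gate from about 0.35
- ball_large: the larger steel tea-infuser ball, 42 mm in diameter, loose, origin at its centre; at the start it rests against the upper side of the shut gate, 73 mm from the axle
- disp_small: fixed dispenser with the smaller ball (the two are alike, side by side in either order): wooden base, clear open trough 48 mm wide sloping down 12 degrees along +x, steel rocker on an axle across it. Origin on the shelf below the axle; +x points from the axle (125 mm high) to the gate (x = 97 mm) and the trough's lower end, where a freed ball rests at x = 180 mm; base x = -35 to 215 mm
- paddle_small (a point): centre of the top face of the wooden paddle, 42 mm along x, 42 mm wide, of the smaller ball's dispenser; at rest 94 mm from the axle towards -x, 141 mm above the shelf, outer edge tipped up 13 degrees. At the stop its centre is 43 mm lower and 2 mm nearer the axle, outer edge tipped down 13 degrees. Free space below and around it
- rocker_small (a joint): rocker angle, rad: 0 = gate shut (rest), 0.45 = stop, paddle fully down, gate fully up. A spring brings it back; at the paddle's centre it takes about 2 N to start and 5 N at the stop. The ball gets under the gate from about 0.2
- ball_small: the smaller steel tea-infuser ball, 28 mm in diameter, loose, origin at its centre; at the start it rests against the upper side of the shut gate, 80 mm from the axle
- caddy: clear acrylic caddy with a steel latch, 110 x 110 x 108 mm; loose bystander, origin at the centre of its underside
- mug: white mug, 80 mm wide, 92 mm tall; loose bystander, origin at the centre of its underside
- coasters: stack of bamboo coasters, 90 mm wide, 35 mm tall; loose bystander, origin at the centre of its underside
- honey_pot: ceramic honey pot, 82 mm wide, 95 mm tall with the dipper laid across; loose bystander, origin at the centre of its underside
- tea_spoon: spoon lying flat, 140 mm long; loose bystander, origin at the centre of its underside (spoon: below its middle)
Not all that is in view belongs to the job. What is shaped like the ball_large but orange is not meant.

How it is judged:
On the way, in this order (a step that is already met when the one before it is completed fails the run):
1. the paddle of the larger ball's dispenser is pressed and its gate raised (value of joint rocker_large above 0.25 rad).
2. the larger ball has rolled past the gate into the lower end of the trough (x of ball_large in the frame of disp_large between 0.15 and 0.21 m and y of ball_large in the frame of disp_large between -0.03 and 0.03 m and z of ball_large in the frame of disp_large below 0.09 m), for 0.1 s.
3. the paddle is let up and the gate is shut behind the ball (value of joint rocker_large below 0.06 rad), for 0.2 s.
At the end, for the whole second after the job is handed in: The larger ball lies at rest (under 0.05 m/s) in the lower end of its own trough (its centre 150 to 210 mm from the axle, within 30 mm of the trough's middle line, below 90 mm), both gates are shut (rocker under 0.06 rad), and the smaller ball is still behind its gate (all of step 2 and value of joint each of rocker_large, rocker_small below 0.06 rad and linear speed of ball_large below 0.05 m/s and x of ball_small in the frame of disp_small between 0.03 and 0.095 m and z of ball_small in the frame of disp_small below 0.11 m); the robot touches nothing.
It fails at once if the other dispenser's rocker is pressed (over 0.1 rad) (value of joint rocker_small above 0.1 rad).
It fails at once if a ball is touched by the robot (contact force between any of the fingers, the arm and ball_large above 0.3 N or contact force between any of the fingers, the arm and ball_small above 0.3 N).
It fails at once if a ball is lifted out of its trough (z of ball_large in the frame of disp_large above 0.125 m or z of ball_small in the frame of disp_small above 0.125 m).
It fails at once if a bystander is moved more than 20 mm (distance of any of caddy, mug, coasters, honey_pot, tea_spoon from where it was at the start of the episode above 0.02 m).
It also fails if it takes over 38 s, if anything falls off the work surface, if the arm or the gripper's body presses on something with over 40 N, if the wrist force passes 120 N, or if a joint passes its speed limit or range.

## Robot

A 7-joint arm with a two-finger parallel gripper is mounted at the origin on the work surface. World frame = base frame: x ahead of the robot, y to its left, z up, the work surface at z = 0. Lengths are in m, angles in rad, forces in N, time in s.
With the tool pointing down it reaches from about 0.35 to 0.9 m from the base axis. Payload 7.2 kg.
Tool frame: the origin (TCP) lies on the centre line of the jaws, within the pads' length; the fingertips stand 22 mm ahead of it and the grasp point (between the pads) lies 3 mm ahead of it (env.tip_reach is the distance from the TCP to the fingertips, in m); z points along the fingers, y is the line along which they close (so a half turn about z gives the same grasp; the last joint's range is limited). The gripper opens to 85 mm and grips with 20 to 120 N. Pads are 22 mm wide; open, the fingers measure 114 mm over their backs; the gripper's body (76 mm by 85 mm) begins 54 mm behind the grasp point. The pads swing forward as they close: fully open they stand 13 mm farther back than shut.
Start: joints at [-0.068, 0.411, -0.013, 1.596, 0.006, 1.134, -0.082], TCP at [0.625, -0, 0.253] pointing down, gripper open.
Joint ranges: [-2.95, 2.95], [-0.29, 1.99], [-1.47, 1.44], [0.14, 2.54], [-1.03, 4.17], [0.13, 1.85], [-2.86, 2.86]. Speed limits (rad/s): [2.39, 2.39, 3.01, 3.01, 3.14, 3.14, 3.14].

## Interface

Orientations are given as [roll, pitch, yaw] about the fixed x, y, z axes, in that order (R = Rz(yaw) Ry(pitch) Rx(roll)).
In Python, from station import env gives the robot as it stands. The module is installed in compiled form; this text tells all that it offers.
- The arm moves only by the tool servo_tool, never from a script. Its argument "deltas" is one flat list of numbers, 5 for each row, row after row: the closure, from 0 (fully open) to 1 (shut), then the shift along the tool's x, y, z in m, then the turn about the tool's z in rad. In form: [jaw, tx, ty, tz, roll, jaw, tx, ty, tz, roll, ...]. A call has 1 to 20 rows; each row shifts and turns the commanded pose from where the row before left it, along the tool's axes as they then stand; what a row does not reach is not made up. A row lasts 1/12 s, in which the tool goes at most 41.7 mm and 7.16 degrees, less where a joint would pass 70% of its speed; a pose out of reach is approached as far as the arm can. A call with a gripper value outside its range is refused whole. The fingers move at their own pace and stop on an object; "force" is the grip in N (left out, the last holds). Time passes only in rows, so rows that do not move let the fingers close. It gives the time, the measured TCP pose, the force, the opening and the grip force at its end, in the units of the state.
- env.get_obs(): the state, without advancing time (a new reading comes with each control period).
- env.get_image(name): name is "scene" or "side" or "wrist"; returns a dict with "image" (400x640x3 uint8, red, green, blue), "vfov" (degrees; the focal length in pixels is half the picture's height over the tangent of half this angle, whatever the lens; pixels are square), "cx", "cy" (the principal point, pixels), "D" ([k1, k2, p1, p2, k3] as OpenCV has them; the pictures are not rectified), "origin" and "orientation" of the camera in the world. Camera axes: x right, y down, z forward; pixel columns grow to the right and rows downward; lengths in m; the calibration is good to about 2 mm. A picture is of the moment at which its call begins. There is no depth.
- env.sign_off(): hands the job in; it is judged then, once.
The state is a dict: "t": time; "qpos": joint angles; "qd": joint speeds; "tau": joint torques, N m; "tool_pos": TCP position; "ee_rot": TCP orientation; "wrist_force": force on the tool from outside, world axes, zero at the start; "ft_torque": the same for the moment, N m; "opening": opening from 0.0 (shut) to 1.0 (fully open); "grip_force": force on a finger pad.
Only numpy, scipy, OpenCV 4.12 (cv2) and the standard library are available. Lean on these libraries where they do the work, as an engineer would, in place of code of your own. Each camera call takes 0.05 s, during which the arm holds its last target. There are 200 camera calls.

## Working session

There is one attempt and no reset: what is moved stays moved. The work goes in short steps, Python scripts to look and compute and a tool call to move; the robot and the scene stay as the last step left them, time stands still between calls to the robot, and variables do not carry over. Pictures are saved under pics/ and viewed, at most 10 in all, crops included, and the job is handed in when it is done.

Besides the shell and the picture viewer there is one more tool, called by a JSON object that holds its "name" and its "arguments", one argument or row to a line. servo_tool: Moves the arm, as the interface text tells. Its arguments: {"type":"object","properties":{"deltas":{"type":"array","items":{"type":"number"}},"force":{"type":"number"}},"required":["deltas"]}

```bash
mkdir -p pics; cat > h.py <<'E'
from station import env
import numpy as np, cv2, pickle
from scipy.spatial.transform import Rotation as R
def snap(n,tag):
    d=env.get_image(n); cv2.imwrite(f'pics/{tag}.png',cv2.cvtColor(d['image'],cv2.COLOR_RGB2BGR)); pickle.dump(d,open(f'{tag}.pkl','wb')); return d
def load(tag): return pickle.load(open(f'{tag}.pkl','rb'))
def K(d):
    f=200/np.tan(np.radians(d['vfov'])/2); return np.array([[f,0,d['cx']],[0,f,d['cy']],[0,0,1]])
def rot(d):
    o=np.array(d['orientation'],float); return o if o.shape==(3,3) else R.from_euler('xyz',o).as_matrix()
def ray(d,uv):
    p=cv2.undistortPoints(np.array([[uv]],float),K(d),np.array(d['D'],float))[0,0]
    return np.array(d['origin']),rot(d)@np.array([p[0],p[1],1])
def onz(d,uv,z):
    o,r=ray(d,uv); return o+r*(z-o[2])/r[2]
def proj(d,P):
    M=rot(d).T; return cv2.projectPoints(np.atleast_2d(P).astype(float),cv2.Rodrigues(M)[0],-M@np.array(d['origin']),K(d),np.array(d['D'],float))[0][:,0]
E
python3 - <<'E'
from h import *
for n in ['scene','side','wrist']:
    d=snap(n,n+'0'); print(n,d['origin'],d['orientation'],d['vfov'])
o=env.get_obs();print(o['t'],o['tool_pos'],o['ee_rot'])
a=[cv2.imread(f'pics/{n}0.png') for n in ['scene','side']]
E
```

```text
scene [ 1.34027125 -0.11852842  1.00566257] [-2.44198285  0.01587668  1.4118338 ] 48.24913196486105
side [0.30971938 0.69735909 0.84014269] [-2.32387407  0.00608163 -2.76647169] 52.42463212464471
wrist [0.62458604 0.08155901 0.37291628] [ 2.81678761e+00  5.65644087e-04 -1.83775392e-04] 67.1894051081102
0.15 [ 6.24635402e-01 -4.40301715e-05  2.52641148e-01] [-3.14031063e+00  1.06344463e-04  1.57081182e+00]
```

View pics/scene0.png

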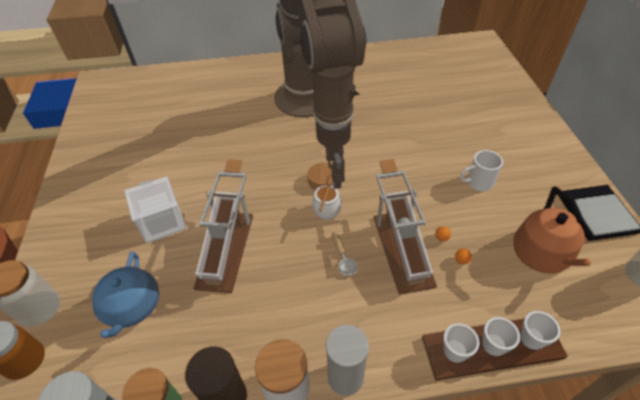

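View pics/side0.png

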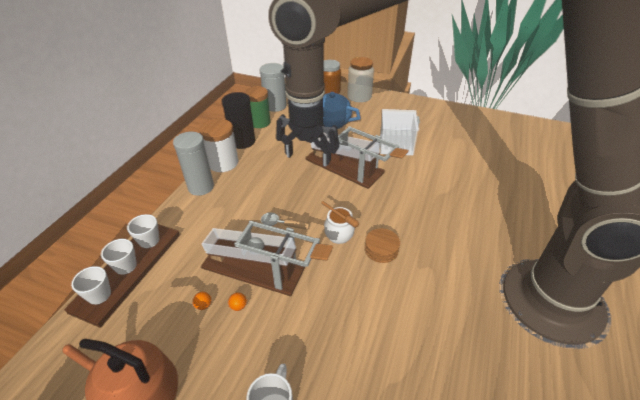

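The scene view shows dispenser A on the left, with its paddle at (233,166), and dispenser B on the right, with its paddle at (388,166). In the side view, B's paddle is at (321,252) and A's at (399,153). Possible mix-ups are ball A (~218,228), ball B (~405,227) and the oranges at (443,233) and (462,256), which are decoys. I'll crop in close to compare the two balls.

```bash
python3 - <<'E'
import cv2,numpy as np
s=cv2.imread('pics/scene0.png');e=cv2.imread('pics/side0.png')
f=lambda i,x,y,w,h,:cv2.resize(i[y:y+h,x:x+w],(400,300),interpolation=cv2.INTER_CUBIC)
cv2.imwrite('pics/crop.png',np.vstack([np.hstack([f(s,160,150,120,90),f(s,350,150,120,90)]),np.hstack([f(e,300,110,120,90),f(e,215,205,120,90)])]))
E
```

```text
(no output)
```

View pics/crop.png

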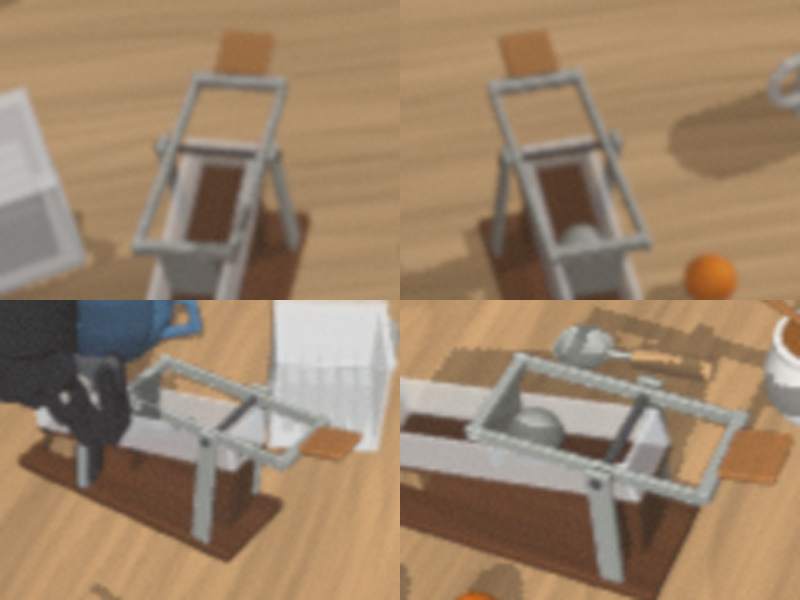

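View pics/wrist0.png

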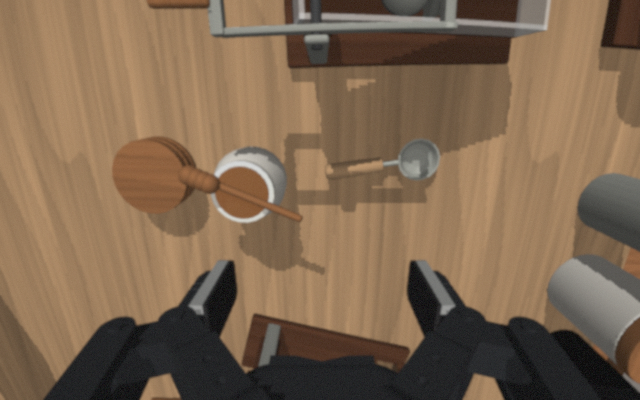

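Ball B is about 16.5 px wide in the side view at roughly 1 m, which gives about 40 mm. That makes B the large one, and A's ball is hidden behind its gate. Next I triangulate B's paddle and axle.

```bash
cat >> h.py <<'E'
def tri(pairs):
    A=np.zeros((3,3));b=np.zeros(3)
    for d,uv in pairs:
        o,r=ray(d,uv); r=r/np.linalg.norm(r); M=np.eye(3)-np.outer(r,r); A+=M;b+=M@o
    return np.linalg.solve(A,b)
E
python3 - <<'E'
from h import *
np.set_printoptions(precision=4,suppress=True)
s,e,w=load('scene0'),load('side0'),load('wrist0')
P=tri([(s,(388.8,166.1)),(e,(321.2,251.2))]);X=tri([(s,(398.6,194.7)),(e,(281.9,244.9))])
print('paddle',P,onz(s,(388.8,166.1),.141),onz(e,(321.2,251.2),.141))
print('axle',X,np.linalg.norm((X-P)[:2]),np.degrees(np.arctan2(*(X-P)[1::-1])))
B=tri([(s,(404.5,226)),(e,(255.8,244))]);
print('ball',B, 'depth side',rot(e).T@(B-e['origin']))
print('A paddle',tri([(s,(233.2,166)),(e,(399,153))]))
for uv in [(215,35),(450,28)]: print(onz(w,uv,.13))
for uv in [(288,66),(510,66)]: print(onz(w,uv,.012))
# honey pot/coasters
print('honey',onz(s,(326,195),.09),'coast',onz(s,(320,178),.035),'caddy',onz(s,(152,190),.108),'mug',onz(s,(487,158),.092))
E
```

```text
paddle [0.525  0.1677 0.1385] [0.528  0.1673 0.141 ] [0.5239 0.1689 0.141 ]
axle [0.6189 0.1722 0.1254] 0.0940493597018464 2.7006714330235773
ball [0.6942 0.1693 0.0916] depth side [-0.1598  0.1144  0.9738]
A paddle [ 0.4499 -0.2485  0.1364]
[0.5465 0.1291 0.13  ]
[0.7181 0.1341 0.13  ]
[0.5872 0.1198 0.012 ]
[0.837  0.1227 0.012 ]
honey [ 0.5569 -0.0097  0.09  ] coast [ 0.441  -0.0102  0.035 ] caddy [ 0.4743 -0.471   0.108 ] mug [0.4995 0.4683 0.092 ]
```

The fit agrees with the description: axle at z = 0.125, paddle to axle 94 mm, ball 75 mm from the axle (the large one rests at 73), yaw about 2°. Tool x points along world +y and tool y along world +x. I'll move above the paddle with the jaws shut.

{"name": "servo_tool", "arguments": {
  "deltas": [1,0.028,-0.017,0,0,1,0.028,-0.017,0,0,1,0.028,-0.017,0,0,1,0.028,-0.017,0,0,1,0.028,-0.017,0,0,1,0.028,-0.017,0,0,1,0,0,0,0,1,0,0,0,0,1,0,0,0,0,1,0,0,0,0]
}}

```text
t: 0.98
tool_pos: [0.5236, 0.1666, 0.2532]
ee_rot: [3.141, 0.001, 1.569]
wrist_force: [-0.8, -0.2, 0.4]
opening: 0.0
grip_force: 0.0
```

```bash
python3 - <<'E'
from h import *
d=snap('wrist','wrist1'); s=snap('side','side1'); o=env.get_obs(); print(o['t'],o['tool_pos'],o['wrist_force'],o['opening'],env.tip_reach)
for k,P in dict(pad=(.525,.168,.141),axle=(.619,.172,.125),tip=np.array(o['tool_pos'])-[0,0,env.tip_reach]).items(): print(k,proj(d,P),proj(s,P))
a=cv2.imread('pics/wrist1.png');b=cv2.imread('pics/side1.png')
cv2.imwrite('pics/both1.png',np.hstack([cv2.resize(a,(480,300)),cv2.resize(b[150:350,210:410],(300,300))]))
E
```

```text
1.0833 [0.52361056 0.16660107 0.2531027 ] [-0.117371    0.0328071   0.52133178] 0.0001846266249039465 0.022
pad [[323.17639788 204.68877617]] [[320.86980657 250.75062432]]
axle [[431.22619089 194.06040421]] [[282.05644785 244.87319046]]
tip [[321.60678906 262.0143219 ]] [[321.41209721 222.43162836]]
```

View pics/both1.png

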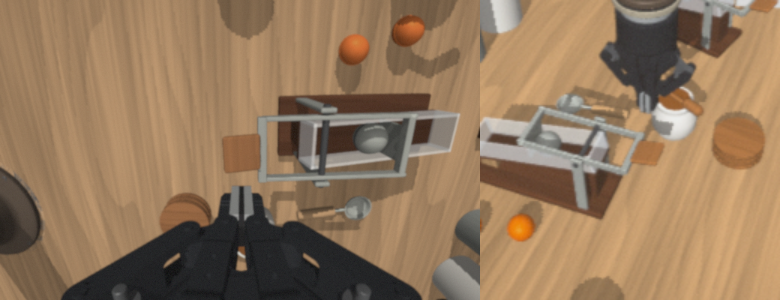

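The wrist view puts the paddle at (320,204) full-scale, against a prediction of (323,205), so the tool is lined up. The ball nearly fills its trough, so it is the large one. Now I press.

{"name": "servo_tool", "arguments": {
  "deltas": [1,0,0,0.02,0,1,0,0,0.02,0,1,0,0,0.02,0,1,0,0,0.02,0,1,0,0,0.007,0,1,0,0,0.007,0,1,0,0,0.007,0,1,0,0,0.007,0,1,0,0,0.007,0,1,0,0,0.007,0,1,0,0,0.006,0,1,0,0,0,0,1,0,0,0,0,1,0,0,0,0]
}}

```text
t: 2.25
tool_pos: [0.5237, 0.1682, 0.1258]
ee_rot: [3.14, -0.0, 1.571]
wrist_force: [2.2, -1.3, 4.9]
opening: -0.0
grip_force: 2.4
```

```bash
python3 - <<'E'
from h import *
d=snap('wrist','wrist2'); s=snap('side','side2'); o=env.get_obs(); print(o['t'],o['tool_pos'],o['wrist_force'])
a=cv2.imread('pics/wrist2.png');b=cv2.imread('pics/side2.png')
cv2.imwrite('pics/both2.png',np.hstack([cv2.resize(a,(480,300)),cv2.resize(b[180:300,190:310+20],(320,300))]))
E
```

```text
2.35 [0.52361833 0.16823926 0.12593587] [ 1.32508738 -1.45778132  5.30822979]
```

View pics/both2.png

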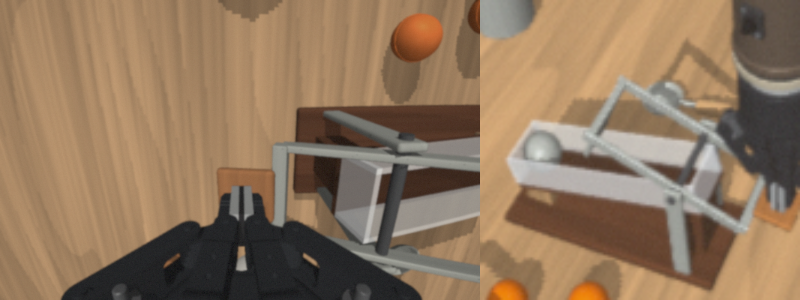

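The gate is up and the ball lies at the lower end of the trough, at (543,148) in the picture. I'll press the last few mm to the stop, then lift off gently and move clear.

{"name": "servo_tool", "arguments": {
  "deltas": [1,0,0,0.004,0,1,0,0,0,0,1,0,0,0,0,1,0,0,0,0]
}}

```text
t: 2.68
tool_pos: [0.5237, 0.1683, 0.122]
ee_rot: [3.14, -0.001, 1.571]
wrist_force: [2.2, -0.8, 5.9]
opening: -0.0
grip_force: 2.5
```

{"name": "servo_tool", "arguments": {
  "deltas": [1,0,0,-0.009,0,1,0,0,-0.009,0,1,0,0,-0.009,0,1,0,0,-0.009,0,1,0,0,-0.009,0,1,0,0,-0.009,0,1,0,0,-0.02,0,1,0,0,-0.03,0,1,0,0,-0.03,0,1,0,0,0,0,1,0,0,0,0,1,0,0,0,0,1,0,0,0,0,1,0,0,0,0,1,0,0,0,0,1,0,0,0,0]
}}

```text
t: 4.02
tool_pos: [0.5227, 0.1679, 0.2546]
ee_rot: [-3.14, 0.0, 1.571]
wrist_force: [-0.4, 0.1, 0.4]
opening: -0.001
grip_force: 0.0
```

```bash
python3 - <<'E'
from h import *
d=snap('wrist','wrist3'); s=snap('side','side3'); o=env.get_obs(); print(o['t'],o['tool_pos'],o['wrist_force'])
a=cv2.imread('pics/wrist3.png');b=cv2.imread('pics/side3.png')
cv2.imwrite('pics/both3.png',np.hstack([cv2.resize(a,(480,300)),cv2.resize(b[180:300,190:310+20],(320,300))]))
E
```

```text
4.1167 [0.52287729 0.1679365  0.25488531] [-0.20925056  0.39423836 -0.29675535]
```

View pics/both3.png

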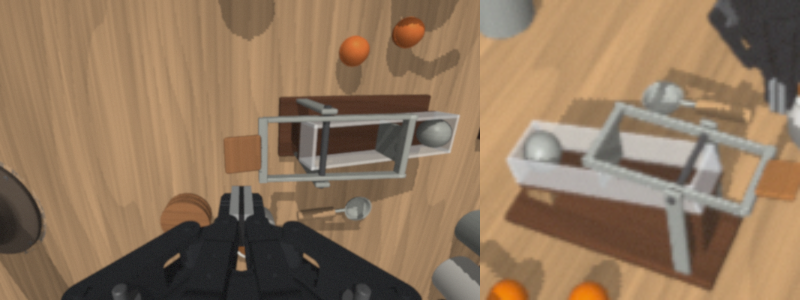

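The ball rests past the shut gate, at (435,133) in the wrist view. The paddle is back up and the arm is clear, so I'm handing in.

```bash
python3 -c "
from station import env
print(env.sign_off())"
```

```text
the job is handed in; nothing more can be done
None
```

I pressed the larger ball's paddle down and let it back up; the last pictures show the ball at the lower end of its trough, the gate shut and the arm clear, and the job is handed in (no verdict was returned).

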